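# Unscrew the lid of the tall key jar

### The job

Open the taller of the two stoneware jars on the hall console: twist its wooden lid anticlockwise, in as many turns of the hand as it takes, until it comes loose and lifts free. Then set the lid down, right way up, in the shallow dark wooden tray without dropping it. Do not touch the short jar.

Things in the scene. Friction and masses are not known exactly. Their poses are not given: they have to be found in the camera images.
- lid: round fluted wooden screw lid of the tall jar, 56 mm across, 32 mm high, 60 g. Origin: centre of its underside, z up; +x points to a steel dot on its top. Starts closed, underside 97 mm above the console, yaw 0 to 7 deg past the jar's. Turns easily anticlockwise from above, without rising; lifts straight off from 127 deg past the jar's yaw, end stop at 150: aim for 138, in two twists or more
- jar: tall grey-beige stoneware jar, 54 mm across, fixed to the console. Straight body 95 mm high; neck, hidden in the lid, ends at 123 mm; closed lid's top at 129 mm. Origin: centre of its underside, z up. The lid's turn is measured from its yaw. Two lugs in the lid hold it down (1.5 mm play) until turned far enough; then lift 25 mm to clear the neck. The lid can be gripped across at any yaw
- short_jar: the short jar with an identical closed lid, 56 mm across and 77 mm high in all, standing loose on the console, at least 10 cm from the tall jar (centre to centre). Origin: centre of its underside. A bystander, not to be touched
- tray_in (a point): centre of the inner floor, 6 mm above the console, of the shallow square dark wooden tray, 180 by 180 mm outside, 168 by 168 mm inside, rim 20 mm above the console. z up, x and y along its sides. The tray is fixed
Not all that is in view belongs to the job. Leave any yellow look-alike of the lid alone.

How it is judged (in metres and radians):
On the way, in this order (a step that is already met when the one before it is completed fails the run):
1. the lid is twisted at least 70 degrees while still down on the jar (angle between the x axis of lid and the x axis of jar, either way round above 1.22 rad and distance between lid and jar below 0.104 m and horizontal distance between lid and jar below 0.006 m), for 0.05 s.
2. the lid is lifted free, 25 mm or more above where it sat (z of lid in the frame of jar above 0.122 m), for 0.1 s.
3. the lid is lowered to within 20 mm of the tray's floor while still held (z of lid in the frame of tray_in below 0.02 m and contact force between lid and the fingers above 0.5 N and x of lid in the frame of tray_in between -0.07 and 0.07 m and y of lid in the frame of tray_in between -0.07 and 0.07 m).
At the end, for the whole second after the job is handed in: The lid rests flat on the tray's inner floor, right way up (within about 8 degrees), fully inside the rim (centre within 70 mm of the tray's centre along each side), released and at rest; the tall jar stands open (x of lid in the frame of tray_in between -0.07 and 0.07 m and y of lid in the frame of tray_in between -0.07 and 0.07 m and z of lid in the frame of tray_in between -0.004 and 0.006 m and angle between lid's own z axis and vertical below 0.15 rad and linear speed of lid below 0.02 m/s); the robot touches nothing.
It fails at once if the short jar is touched by the robot or moved more than 15 mm (contact force between short_jar and the fingers above 1 N or contact force between short_jar and the arm above 1 N or distance of short_jar from where it was at the start of the episode above 0.015 m).
It also fails if it takes over 48 s, if anything falls off the work surface, if the arm or the gripper's body presses on something with over 40 N, if the wrist force passes 120 N, or if a joint passes its speed limit or range.

### The arm

A 6-joint arm with a two-finger parallel gripper is mounted at the origin on the work surface. World frame = base frame: x ahead of the robot, y to its left, z up, the work surface at z = 0. Lengths are in m, angles in degrees, forces in N, time in s.
With the tool pointing down it reaches from about 0.4 to 0.825 m from the base axis. Payload 7 kg.
Tool frame: the origin (TCP) lies on the mounting face of the last link; the fingertips stand 178 mm ahead of it and the grasp point (between the pads) lies 159 mm ahead of it; z points along the fingers, y is the direction in which the jaws open and shut (so a half turn about z gives the same grasp; the last joint's range is limited). The gripper opens to 88 mm and grips with 3 to 60 N. Pads are 19 mm wide; open, the fingers measure 130 mm over their backs; the gripper's body (78 mm by 193 mm) begins 47 mm behind the grasp point.
Start: joints at [87.095, 20.546, 0.682, 0, -70.136, -16.507], TCP at [0.224, 0.637, 0.405] pointing down, gripper open.
Joint ranges: [-176.03, 176.03], [-82.01, 121.73], [-58.28, 71.71], [-173.87, 95.51], [-174.79, -0.11], [-173.66, 173.66]. Speed limits (degrees/s): [136.94, 136.94, 172.46, 180, 180, 180].

### API

Orientations are given as [roll, pitch, yaw] about the fixed x, y, z axes, in that order (R = Rz(yaw) Ry(pitch) Rx(roll)).
In Python, from plant import r gives the robot as it stands. The module is installed in compiled form; this text tells all that it offers.
- The arm moves only by the tool carry_out, never from a script. Its argument "plan" is a list of rows, each a list of 3 entries, a list of its own where there are three numbers: the shift along the tool's x, y, z in m, then the turn, a rotation vector about the tool's x, y, z in degrees, then the closure in counts, from 0 (fully open) to 255 (shut). In form: [[[x, y, z], [ax, ay, az], hand], ...]. A call has 1 to 12 rows; each row shifts and turns the commanded pose from where the row before left it, along the tool's axes as they then stand; what a row does not reach is not made up. A row lasts 1/12 s, in which the tool goes at most 41.7 mm and 7.16 degrees, less where a joint would pass 70% of its speed; a pose out of reach is approached as far as the arm can. A call is refused whole if a number of a shift passes 0.0417 or a number of a turn 7.16, either way. A call with a gripper value outside its range is refused whole. The fingers move at their own pace and stop on an object; "grip_force" is the grip in N (left out, the last holds). Time passes only in rows, so rows that do not move let the fingers close. It gives the time, the measured TCP pose, the force and the opening at its end, in the units of the state.
- r.get_state(): the state, without advancing time (a new reading comes with each control period).
- r.capture(name): name is "scene" or "top"; returns the picture (420x560x3 uint8, red, green, blue); there is no depth.
- r.get_calibration(name): a dict with "K" (3x3 intrinsics, pixels), "rvec" (rotation vector, rad) and "tvec" (3), from world to camera coordinates, as OpenCV has them. Camera axes: x right, y down, z forward; pixel columns grow to the right and rows downward; lengths in m; the calibration is good to about 2 mm. A picture is of the moment at which its call begins. get_calibration takes no time and is no camera call.
- r.close_job(): hands the job in, once; it reports no verdict.
The state is a dict: "time_s": time; "joints": joint angles; "qd": joint speeds; "joint_torque": joint torques, N m; "tcp_pos": TCP position; "eef_rot": TCP orientation; "contact_force": force on the tool from outside, world axes, zero at the start; "moment": the same for the moment, N m; "gripper_width": finger opening in m.
Only numpy, scipy, OpenCV 4.12 (cv2) and the standard library are available. Lean on these libraries where they do the work, as an engineer would, in place of code of your own. Each camera call takes 0.05 s, during which the arm holds its last target. There are 200 camera calls.

## Working session

There is one attempt and no reset: what is moved stays moved. The work goes in short steps, Python scripts to look and compute and a tool call to move; the robot and the scene stay as the last step left them, time stands still between calls to the robot, and variables do not carry over. Pictures are saved under pics/ and viewed, about 8 in all and at most 12, crops included, and the job is handed in when it is done.

Besides the shell and the picture viewer there is one more tool, called after "Emit:" by a JSON object that holds its "name" and its "arguments", one argument or row to a line. carry_out: Moves the arm, as the interface text tells. Its arguments: {"type":"object","properties":{"plan":{"type":"array","items":{"type":"array"}},"grip_force":{"type":"number"}},"required":["plan"]}

```bash
mkdir -p pics; python3 - <<'E'
from plant import r
import cv2
print(r.get_state())
for n in("scene","top"):
    c=r.get_calibration(n);print(n,c)
    cv2.imwrite(f"pics/{n}0.png",r.capture(n)[:,:,::-1])
E
```

```text
{'time_s': 0.0, 'joints': array([ 8.70967105e+01,  2.05910106e+01,  6.33969272e-01, -1.90401782e-02,
       -7.01363948e+01, -1.65084323e+01]), 'qd': array([ 0.05582363, -0.05597806, -0.03871267, -0.0473783 , -0.0339774 ,
        0.01285119]), 'joint_torque': array([-1.14636114e-03, -5.82713807e+01,  2.93058622e+01,  6.99699238e+00,
        6.87793960e-03, -1.59854899e-04]), 'tcp_pos': array([0.22426172, 0.63645003, 0.40373212]), 'eef_rot': array([ 1.79905329e+02, -9.39169424e-03, -1.94181982e+01]), 'contact_force': array([-0.4041986 ,  0.5516165 ,  0.13012322]), 'moment': array([-0.00547506, -0.00345839,  0.00723366]), 'gripper_width': 0.08787815591667153}
scene {'K': array([[521.76794556,   0.        , 277.10797623],
       [  0.        , 521.76794556, 225.44635385],
       [  0.        ,   0.        ,   1.        ]]), 'rvec': array([ 1.94449916,  1.6992777 , -0.58816696]), 'tvec': array([-0.05021126, -0.36440505,  1.3507836 ])}
top {'K': array([[412.17070951,   0.        , 283.76801967],
       [  0.        , 412.17070951, 209.01309151],
       [  0.        ,   0.        ,   1.        ]]), 'rvec': array([ 2.16359739, -2.10958425,  0.12094003]), 'tvec': array([-0.04184955,  0.53583149,  0.66796665])}
```

View pics/scene0.png

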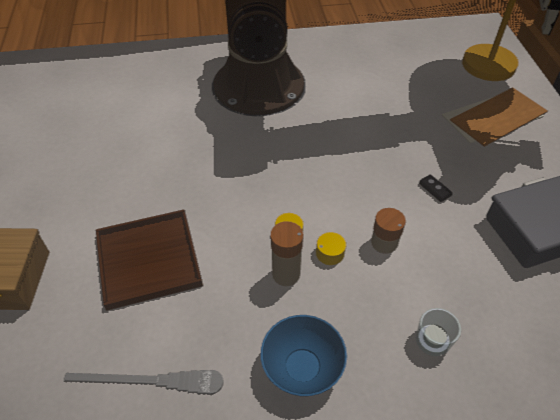

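View pics/top0.png

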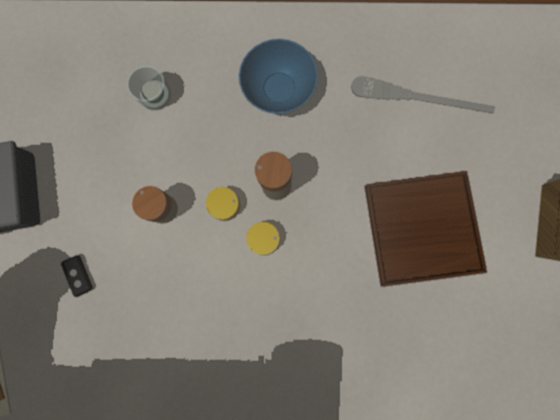

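The scene view shows the tall jar with its lid top at about (287,232), the short jar at (390,222), two yellow look-alikes and the tray at (148,258). In the top view the tall lid is at (273,170), the short lid at (150,203) and the tray at (425,228).

```bash
cat > h.py <<'E'
import numpy as np,cv2
from plant import r
def ray(n,uv):
    c=r.get_calibration(n);R=cv2.Rodrigues(c["rvec"])[0];t=c["tvec"].reshape(3)
    d=R.T@np.linalg.inv(c["K"])@[uv[0],uv[1],1.];return -R.T@t,d
def plane(n,uv,z):
    o,d=ray(n,uv);return o+d*(z-o[2])/d[2]
def tri(u1,u2):
    (a,d),(b,e)=ray("scene",u1),ray("top",u2)
    s=np.linalg.lstsq(np.c_[d,-e],b-a,rcond=None)[0];p,q=a+s[0]*d,b+s[1]*e
    return (p+q)/2,np.linalg.norm(p-q)
def lids(im):
    h=cv2.cvtColor(im,cv2.COLOR_RGB2HSV)
    m=cv2.inRange(h,(3,110,90),(16,220,255))
    m=cv2.morphologyEx(m,cv2.MORPH_OPEN,np.ones((3,3)))
    return [c for c in cv2.findContours(m,0,2)[0] if 300<cv2.contourArea(c)<3000]
E
python3 - <<'E'
from h import *
for n in("scene","top"):
    im=cv2.imread(f"pics/{n}0.png")[:,:,::-1].copy()
    for c in lids(im):
        e=cv2.fitEllipse(c);print(n,np.round(e[0],1),np.round(e[1],1),cv2.contourArea(c),cv2.boundingRect(c))
    g=im[205:255,260:310] if n=="scene" else im[145:205,245:305]
    if n=="top":
        g=np.hstack([g,im[175:235,120:180]])
        h=cv2.cvtColor(im,cv2.COLOR_RGB2HSV)
        m=((h[:,:,0]<18)&(h[:,:,1]>90)&(h[:,:,2]<120)).astype('u1')*255; m[:,:330]=0;m[:,515:]=0
        m=cv2.morphologyEx(m,cv2.MORPH_CLOSE,np.ones((5,5)))
        c=max(cv2.findContours(m,0,2)[0],key=cv2.contourArea);rr=cv2.minAreaRect(c);b=cv2.boxPoints(rr)
        P=np.array([plane("top",p,.02) for p in b]);print("tray",rr,P.round(3).tolist(),P.mean(0).round(3),[np.linalg.norm(P[i]-P[i-1]).round(3) for i in range(4)])
        cv2.imwrite("pics/crop.png",cv2.resize(g,None,fx=6,fy=6,interpolation=0)[:,:,::-1])
E
```

```text
scene [286.  234.2] [25.6 30.2] 587.5 (271, 222, 32, 25)
scene [389.5 218.7] [21.7 27.9] 471.5 (376, 208, 29, 23)
scene [508.4 115.3] [31.1 77.2] 1430.5 (467, 90, 78, 46)
scene [367.9   9.9] [ 21.1 145.5] 1722.5 (320, 0, 144, 25)
scene [301.7  12.7] [29.  44.9] 825.0 (286, 0, 39, 29)
top [149.6 203.2] [30.7 33.1] 787.0 (133, 187, 33, 33)
top [273.5 170.2] [33.9 36. ] 928.5 (256, 153, 36, 35)
tray ((425.7499694824219, 228.25001525878906), (103.09617614746094, 106.63170623779297), 81.8698959350586) [[0.586, -0.171, 0.02], [0.617, -0.355, 0.02], [0.44, -0.373, 0.02], [0.41, -0.195, 0.02]] [ 0.513 -0.274  0.02 ] [np.float64(0.178), np.float64(0.187), np.float64(0.178), np.float64(0.181)]
```

View pics/crop.png

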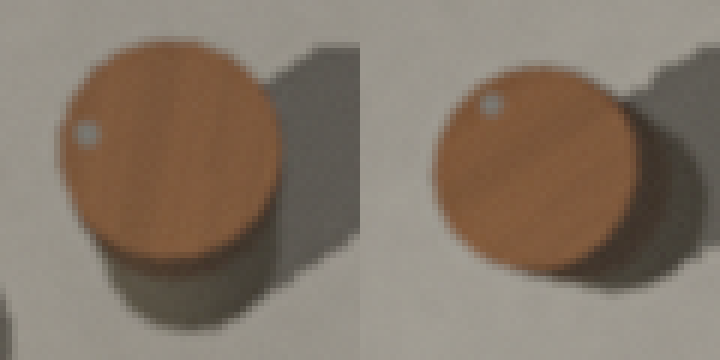

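The crop shows both lids. The steel dot on the tall lid is at about top-view pixel (259,166.7), and the lid centre is at (273,169.2).

```bash
cat >> h.py <<'E'
from scipy.spatial.transform import Rotation as Ro
def togo(target):  # shift in tool axes to TCP target
    s=r.get_state();R=Ro.from_euler("xyz",s["eef_rot"],degrees=True)
    print("t",s["time_s"],"tcp",s["tcp_pos"].round(4),"rpy",s["eef_rot"].round(2),"j",s["joints"].round(1),"F",s["contact_force"].round(1),"M",s["moment"].round(2),"w",round(s["gripper_width"],4))
    print("shift tool",R.inv().apply(np.array(target)-s["tcp_pos"]).round(4))
E
python3 - <<'E'
from h import *
c=plane("top",(273.0,169.2),.129);d=plane("top",(259,166.7),.129)
print("top",c,"dot yaw",np.degrees(np.arctan2(*(d-c)[1::-1])),np.linalg.norm(d-c))
for z in(.129,):print("scene",plane("scene",(286.5,233.5),z))
print(tri((286.5,233.5),(273.0,169.2)))
print("short",plane("top",(149.6,203.2),.077))
for x in(256,291):print(plane("top",(x-.5,169),.129))
togo([c[0],c[1],.117+.159+.1])
E
```

```text
top [ 0.58399134 -0.01305214  0.129     ] dot yaw 80.87506817922164 0.02153266966759032
scene [ 0.58444209 -0.01117615  0.129     ]
(array([ 0.58415626, -0.01208319,  0.12862804]), np.float64(0.001895580537055962))
short [0.53552868 0.18936757 0.077     ]
[0.58374326 0.01336918 0.129     ]
[ 0.58485488 -0.03939798  0.129     ]
t 0.1 tcp [0.2243 0.6365 0.4038] rpy [ 1.7991e+02 -1.0000e-02 -1.9420e+01] j [ 87.1  20.6   0.6  -0.  -70.1 -16.5] F [-0.9  0.1  0.4] M [-0.03 -0.03  0.02] w 0.0875
shift tool [0.5552 0.4929 0.0286]
```

Emit:
{"name": "carry_out", "arguments": {
  "plan": [
    [[0.023, 0.0205, 0.001], [0, 0, 0], 0],
    [[0.023, 0.0205, 0.001], [0, 0, 0], 0],
    [[0.023, 0.0205, 0.001], [0, 0, 0], 0],
    [[0.023, 0.0205, 0.001], [0, 0, 0], 0],
    [[0.023, 0.0205, 0.001], [0, 0, 0], 0],
    [[0.023, 0.0205, 0.001], [0, 0, 0], 0],
    [[0.023, 0.0205, 0.001], [0, 0, 0], 0],
    [[0.023, 0.0205, 0.001], [0, 0, 0], 0],
    [[0.023, 0.0205, 0.001], [0, 0, 0], 0],
    [[0.023, 0.0205, 0.001], [0, 0, 0], 0],
    [[0.023, 0.0205, 0.001], [0, 0, 0], 0],
    [[0.023, 0.0205, 0.001], [0, 0, 0], 0]
  ],
  "grip_force": 20
}}

```text
time_s: 1.1
tcp_pos: [0.4032, 0.3113, 0.3925]
eef_rot: [180.0, 0.0, -19.4]
contact_force: [-0.1, 0.5, 0.3]
gripper_width: 0.0879
```

Emit:
{"name": "carry_out", "arguments": {
  "plan": [
    [[0.023, 0.0205, 0.001], [0, 0, 0], 0],
    [[0.023, 0.0205, 0.001], [0, 0, 0], 0],
    [[0.023, 0.0205, 0.001], [0, 0, 0], 0],
    [[0.023, 0.0205, 0.001], [0, 0, 0], 0],
    [[0.023, 0.0205, 0.001], [0, 0, 0], 0],
    [[0.023, 0.0205, 0.001], [0, 0, 0], 0],
    [[0.023, 0.0205, 0.001], [0, 0, 0], 0],
    [[0.023, 0.0205, 0.001], [0, 0, 0], 0],
    [[0.023, 0.0205, 0.001], [0, 0, 0], 0],
    [[0.023, 0.0205, 0.001], [0, 0, 0], 0],
    [[0.023, 0.0205, 0.001], [0, 0, 0], 0],
    [[0.023, 0.0205, 0.001], [0, 0, 0], 0]
  ]
}}

```text
time_s: 2.1
tcp_pos: [0.5818, -0.0124, 0.3803]
eef_rot: [180.0, 0.0, -19.4]
contact_force: [0.2, 0.7, 0.6]
gripper_width: 0.0879
```

Emit:
{"name": "carry_out", "arguments": {
  "plan": [
    [[0, 0, 0], [0, 0, 7], 0],
    [[0, 0, 0], [0, 0, 7], 0],
    [[0, 0, 0], [0, 0, 7], 0],
    [[0, 0, 0], [0, 0, 7], 0],
    [[0, 0, 0], [0, 0, 7], 0],
    [[0, 0, 0], [0, 0, 7], 0],
    [[0, 0, 0], [0, 0, 7], 0],
    [[0, 0, 0], [0, 0, 0], 0],
    [[0, 0, 0], [0, 0, 0], 0]
  ]
}}

```text
time_s: 2.85
tcp_pos: [0.5814, -0.0109, 0.3804]
eef_rot: [180.0, 0.0, -68.2]
contact_force: [0.7, 0.4, 0.7]
gripper_width: 0.0874
```

```bash
python3 - <<'E'
from h import *
togo([.584,-.0125,.118+.159])
for n in("scene","top"): cv2.imwrite(f"pics/{n}1.png",r.capture(n)[:,:,::-1])
E
```

```text
t 2.85 tcp [ 0.5814 -0.0109  0.3804] rpy [ 1.7997e+02  1.0000e-02 -6.8200e+01] j [ 18.2  12.8 -13.5  -0.  -63.8   3.6] F [0.7 0.4 0.7] M [ 0.08 -0.05 -0.01] w 0.0874
shift tool [ 0.0025 -0.0019  0.1034]
```

View pics/scene1.png

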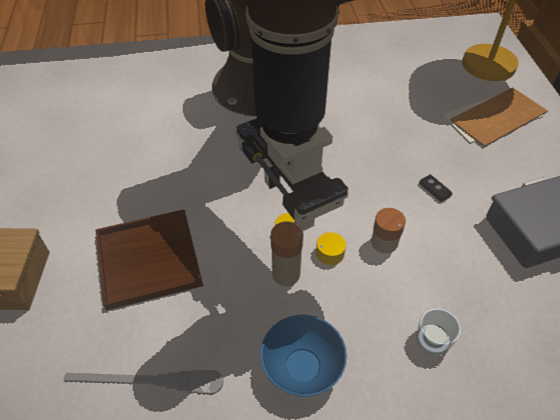

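The gripper is above the tall lid: the fingers at about (270,185) and (318,208) straddle the point over the lid at (287,232).

Emit:
{"name": "carry_out", "arguments": {
  "plan": [
    [[0.0025, -0.002, 0.0], [0, 0, 0], 0],
    [[0, 0, 0.015], [0, 0, 0], 0],
    [[0, 0, 0.02], [0, 0, 0], 0],
    [[0, 0, 0.02], [0, 0, 0], 0],
    [[0, 0, 0.02], [0, 0, 0], 0],
    [[0, 0, 0.018], [0, 0, 0], 0],
    [[0, 0, 0.01], [0, 0, 0], 0],
    [[0, 0, 0], [0, 0, 0], 0],
    [[0, 0, 0], [0, 0, 0], 0]
  ]
}}

```text
time_s: 3.7
tcp_pos: [0.5845, -0.0125, 0.2777]
eef_rot: [180.0, -0.0, -68.4]
contact_force: [0.1, -0.4, 0.3]
gripper_width: 0.0874
```

```bash
python3 - <<'E'
from h import *
togo([.584,-.0125,.118+.159])
E
```

```text
t 3.7 tcp [ 0.5845 -0.0125  0.2777] rpy [ 1.7995e+02 -2.0000e-02 -6.8350e+01] j [ 17.9  18.6 -20.4   0.  -51.1   3.7] F [ 0.1 -0.4  0.3] M [ 0.04 -0.03 -0.02] w 0.0874
shift tool [-0.0002  0.0005  0.0007]
```

Emit:
{"name": "carry_out", "arguments": {
  "plan": [
    [[0, 0, 0], [0, 0, 0], 255],
    [[0, 0, 0], [0, 0, 0], 255],
    [[0, 0, 0], [0, 0, 0], 255],
    [[0, 0, 0], [0, 0, 0], 255],
    [[0, 0, 0], [0, 0, 0], 255],
    [[0, 0, 0], [0, 0, 0], 255],
    [[0, 0, 0], [0, 0, 0], 255],
    [[0, 0, 0], [0, 0, 0], 255]
  ],
  "grip_force": 20
}}

```text
time_s: 4.37
tcp_pos: [0.5843, -0.0125, 0.2781]
eef_rot: [-180.0, -0.0, -68.4]
contact_force: [-1.8, 0.7, 4.6]
gripper_width: 0.0559
```

```bash
python3 - <<'E'
from h import *
togo([.584,-.0125,.118+.159])
E
```

```text
t 4.3667 tcp [ 0.5843 -0.0125  0.2781] rpy [-1.7997e+02 -1.0000e-02 -6.8400e+01] j [ 17.9  18.5 -20.4   0.  -51.1   3.7] F [-1.8  0.7  4.6] M [ 0.22  0.41 -0.04] w 0.0559
shift tool [-0.0001  0.0003  0.0011]
```

Emit:
{"name": "carry_out", "arguments": {
  "plan": [
    [[0, 0, 0], [0, 0, -4], 255],
    [[0, 0, 0], [0, 0, -6], 255],
    [[0, 0, 0], [0, 0, -6], 255],
    [[0, 0, 0], [0, 0, -6], 255],
    [[0, 0, 0], [0, 0, -6], 255],
    [[0, 0, 0], [0, 0, -6], 255],
    [[0, 0, 0], [0, 0, -6], 255],
    [[0, 0, 0], [0, 0, -6], 255],
    [[0, 0, 0], [0, 0, -6], 255],
    [[0, 0, 0], [0, 0, -6], 255],
    [[0, 0, 0], [0, 0, -6], 255],
    [[0, 0, 0], [0, 0, -3], 255]
  ]
}}

```text
time_s: 5.37
tcp_pos: [0.5843, -0.0125, 0.2781]
eef_rot: [180.0, -0.0, -1.1]
contact_force: [-1.7, -1.6, 3.8]
gripper_width: 0.056
```

Emit:
{"name": "carry_out", "arguments": {
  "plan": [
    [[0, 0, 0], [0, 0, 0], 255],
    [[0, 0, 0], [0, 0, 0], 255]
  ]
}}

```text
time_s: 5.53
tcp_pos: [0.5844, -0.0125, 0.2781]
eef_rot: [180.0, -0.0, -1.5]
contact_force: [-1.0, -0.5, 5.5]
gripper_width: 0.0554
```

```bash
python3 - <<'E'
from h import *
togo([.584,-.0125,.118+.159])
E
```

```text
t 5.5333 tcp [ 0.5844 -0.0125  0.2781] rpy [ 1.7999e+02 -3.0000e-02 -1.5100e+00] j [ 17.9  18.5 -20.4   0.  -51.1  70.5] F [-1.  -0.5  5.5] M [-0.24  0.43 -0.  ] w 0.0554
shift tool [-0.0004 -0.      0.0011]
```

Emit:
{"name": "carry_out", "arguments": {
  "plan": [
    [[0, 0, 0], [0, 0, 0], 0],
    [[0, 0, 0], [0, 0, 0], 0],
    [[0, 0, 0], [0, 0, 0], 0],
    [[0, 0, 0], [0, 0, 0], 0],
    [[0, 0, 0], [0, 0, 0], 0],
    [[0, 0, 0], [0, 0, 0], 0],
    [[0, 0, -0.02], [0, 0, 0], 0],
    [[0, 0, -0.02], [0, 0, 0], 0],
    [[0, 0, -0.02], [0, 0, 7], 0],
    [[0, 0, -0.02], [0, 0, 7], 0],
    [[0, 0, -0.02], [0, 0, 7], 0],
    [[0, 0, 0], [0, 0, 7], 0]
  ]
}}

```text
time_s: 6.53
tcp_pos: [0.5852, -0.0124, 0.3821]
eef_rot: [-179.8, -0.3, -29.7]
contact_force: [0.3, 0.4, 0.3]
gripper_width: 0.0877
```

Emit:
{"name": "carry_out", "arguments": {
  "plan": [
    [[0, 0, 0], [0, 0, 7], 0],
    [[0, 0, 0], [0, 0, 7], 0],
    [[0, 0, 0], [0, 0, 7], 0],
    [[0, 0, 0], [0, 0, 7], 0],
    [[0, 0, 0], [0, 0, 7], 0],
    [[0, 0, 0], [0, 0, 4], 0],
    [[0, 0, 0], [0, 0, 0], 0],
    [[0, 0, 0], [0, 0, 0], 0]
  ]
}}

```text
time_s: 7.2
tcp_pos: [0.5842, -0.0125, 0.3776]
eef_rot: [180.0, 0.0, -68.3]
contact_force: [0.3, 0.3, -0.5]
gripper_width: 0.0877
```

```bash
python3 - <<'E'
from h import *
togo([.584,-.0125,.118+.159])
a=r.capture("scene");b=r.capture("top")
g=np.hstack([cv2.resize(a[205:265,255:315],None,fx=6,fy=6,interpolation=2),cv2.resize(b[145:205,245:305],None,fx=6,fy=6,interpolation=2)])
cv2.imwrite("pics/c2.png",np.clip(g*1.8,0,255)[:,:,::-1])
E
```

```text
t 7.2 tcp [ 0.5842 -0.0125  0.3776] rpy [179.99   0.   -68.27] j [ 17.9  13.2 -13.3  -0.  -63.5   3.8] F [ 0.3  0.3 -0.5] M [ 0.06 -0.05  0.02] w 0.0877
shift tool [-0.      0.0002  0.1006][ WARN:0@3.164] global loadsave.cpp:1063 imwrite_ Unsupported depth image for selected encoder is fallbacked to CV_8U.
```

View pics/c2.png

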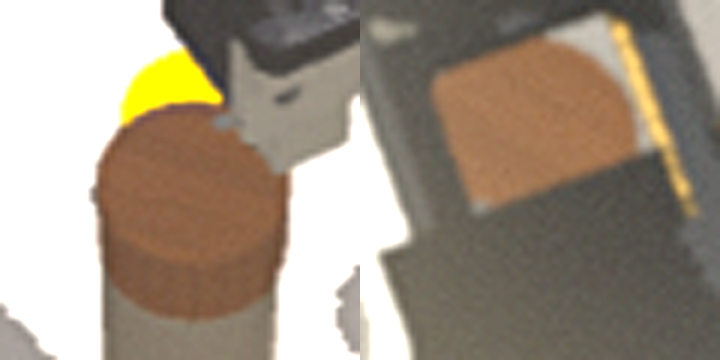

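In the crops the steel dot shows beside the finger, at scene pixel (292.0,224.8) and top pixel (264.5,179.0).

```bash
python3 - <<'E'
from h import *
for n,a,b in(("top",(273.0,169.2),(264.5,179)),("scene",(286.5,233.5),(292,224.8))):
    c,d=plane(n,a,.129),plane(n,b,.129);print(n,np.degrees(np.arctan2(*(d-c)[1::-1])),np.linalg.norm(d-c))
E
```

```text
top 141.22863864285762 0.019666439850566306
scene 145.06969475540762 0.021218485110234928
```

Emit:
{"name": "carry_out", "arguments": {
  "plan": [
    [[0, 0, 0.02], [0, 0, 0], 0],
    [[0, 0, 0.02], [0, 0, 0], 0],
    [[0, 0, 0.02], [0, 0, 0], 0],
    [[0, 0, 0.02], [0, 0, 0], 0],
    [[0, 0, 0.01], [0, 0, 0], 0],
    [[0, 0, 0.01], [0, 0, 0], 0],
    [[0, 0, 0], [0, 0, 0], 0],
    [[0, 0, 0], [0, 0, 0], 0]
  ]
}}

```text
time_s: 7.97
tcp_pos: [0.5845, -0.0124, 0.2779]
eef_rot: [180.0, -0.0, -68.4]
contact_force: [-0.6, -0.0, 0.1]
gripper_width: 0.0875
```

Emit:
{"name": "carry_out", "arguments": {
  "plan": [
    [[0, 0, 0], [0, 0, 0], 255],
    [[0, 0, 0], [0, 0, 0], 255],
    [[0, 0, 0], [0, 0, 0], 255],
    [[0, 0, 0], [0, 0, 0], 255],
    [[0, 0, 0], [0, 0, 0], 255],
    [[0, 0, 0], [0, 0, 0], 255],
    [[0, 0, 0], [0, 0, 0], 255],
    [[0, 0, 0], [0, 0, 0], 255]
  ]
}}

```text
time_s: 8.63
tcp_pos: [0.5843, -0.0125, 0.278]
eef_rot: [-180.0, -0.0, -68.4]
contact_force: [-1.6, -0.0, 3.7]
gripper_width: 0.0561
```

Emit:
{"name": "carry_out", "arguments": {
  "plan": [
    [[0, 0, 0], [0, 0, -4], 255],
    [[0, 0, 0], [0, 0, -6], 255],
    [[0, 0, 0], [0, 0, -6], 255],
    [[0, 0, 0], [0, 0, -6], 255],
    [[0, 0, 0], [0, 0, -6], 255],
    [[0, 0, 0], [0, 0, -6], 255],
    [[0, 0, 0], [0, 0, -6], 255],
    [[0, 0, 0], [0, 0, -6], 255],
    [[0, 0, 0], [0, 0, -6], 255],
    [[0, 0, 0], [0, 0, -6], 255],
    [[0, 0, 0], [0, 0, -6], 255],
    [[0, 0, 0], [0, 0, -6], 255]
  ]
}}

```text
time_s: 9.63
tcp_pos: [0.5845, -0.0125, 0.278]
eef_rot: [180.0, -0.0, 1.9]
contact_force: [-0.1, -0.7, 3.2]
gripper_width: 0.0561
```

Emit:
{"name": "carry_out", "arguments": {
  "plan": [
    [[0, 0, 0], [0, 0, 0], 255],
    [[0, 0, 0], [0, 0, 0], 255],
    [[0, 0, 0], [0, 0, 0], 255]
  ]
}}

```text
time_s: 9.88
tcp_pos: [0.5844, -0.0125, 0.278]
eef_rot: [180.0, -0.0, 1.4]
contact_force: [-0.3, -0.9, 4.5]
gripper_width: 0.056
```

Emit:
{"name": "carry_out", "arguments": {
  "plan": [
    [[0, 0, -0.002], [0, 0, 0], 255],
    [[0, 0, -0.002], [0, 0, 0], 255],
    [[0, 0, 0], [0, 0, 0], 255],
    [[0, 0, 0], [0, 0, 0], 255]
  ]
}}

```text
time_s: 10.22
tcp_pos: [0.5841, -0.0125, 0.2815]
eef_rot: [-180.0, 0.0, 1.5]
contact_force: [-0.1, 0.2, -0.2]
gripper_width: 0.0563
```

```bash
python3 - <<'E'
from h import *
togo([.584,-.0125,.118+.159])
E
```

```text
t 10.2167 tcp [ 0.5841 -0.0125  0.2815] rpy [-1.80e+02  2.00e-02  1.55e+00] j [ 17.9  18.3 -20.2  -0.  -51.5  73.6] F [-0.1  0.2 -0.2] M [-0.05 -0.05  0.04] w 0.0563
shift tool [-0.0001  0.      0.0045]
```

The 3.5 mm test lift met no resistance, so the lid is free. I'll lift it straight off.

Emit:
{"name": "carry_out", "arguments": {
  "plan": [
    [[0, 0, -0.006], [0, 0, 0], 255],
    [[0, 0, -0.01], [0, 0, 0], 255],
    [[0, 0, -0.01], [0, 0, 0], 255],
    [[0, 0, -0.01], [0, 0, 0], 255],
    [[0, 0, -0.015], [0, 0, 0], 255],
    [[0, 0, -0.015], [0, 0, 0], 255],
    [[0, 0, -0.015], [0, 0, 0], 255],
    [[0, 0, 0], [0, 0, 0], 255],
    [[0, 0, 0], [0, 0, 0], 255]
  ]
}}

```text
time_s: 10.97
tcp_pos: [0.5843, -0.0124, 0.3644]
eef_rot: [-179.9, -0.2, 1.6]
contact_force: [-0.5, 0.2, -1.6]
gripper_width: 0.0561
```

```bash
python3 - <<'E'
from h import *
togo([.513,-.274,.3625])
cv2.imwrite("pics/scene3.png",r.capture("scene")[:,:,::-1])
# tray rim corners by eye/scene cross-check of the tray centre
P=[plane("scene",p,.02) for p in((97,227),(184,212),(202,286),(106,306))];print(np.mean(P,0).round(3),np.round(P,3).tolist())
E
```

```text
t 10.9667 tcp [ 0.5843 -0.0124  0.3644] rpy [-1.7995e+02 -1.7000e-01  1.5900e+00] j [ 17.9  13.7 -14.4  -0.  -61.7  73.6] F [-0.5  0.2 -1.6] M [-0.01 -0.01 -0.01] w 0.0561
shift tool [-0.0786  0.2595  0.0014]
[ 0.519 -0.269  0.02 ] [[0.436, -0.37, 0.02], [0.42, -0.197, 0.02], [0.601, -0.169, 0.02], [0.62, -0.34, 0.02]]
```

View pics/scene3.png

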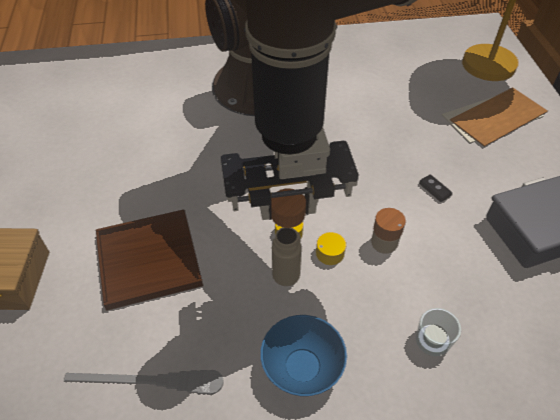

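The lid is held at about (288,210) and the neck is open at (287,237). The tray centre agrees between the two views to within about 8 mm.

Emit:
{"name": "carry_out", "arguments": {
  "plan": [
    [[-0.003, 0.0105, 0], [0, 0, 0], 255],
    [[-0.0064, 0.0215, 0], [0, 0, 0], 255],
    [[-0.0064, 0.0215, 0], [0, 0, 0], 255],
    [[-0.0064, 0.0215, 0], [0, 0, 0], 255],
    [[-0.0064, 0.0215, 0], [0, 0, 0], 255],
    [[-0.0064, 0.0215, 0], [0, 0, 0], 255],
    [[-0.0064, 0.0215, 0], [0, 0, 0], 255],
    [[-0.0064, 0.0215, 0], [0, 0, 0], 255],
    [[-0.0064, 0.0215, 0], [0, 0, 0], 255],
    [[-0.0064, 0.0215, 0], [0, 0, 0], 255],
    [[-0.0064, 0.0215, 0], [0, 0, 0], 255],
    [[-0.0064, 0.0215, 0], [0, 0, 0], 255]
  ]
}}

```text
time_s: 12.02
tcp_pos: [0.5167, -0.2628, 0.3618]
eef_rot: [-180.0, 0.1, 1.6]
contact_force: [0.1, -0.5, -0.8]
gripper_width: 0.0561
```

Emit:
{"name": "carry_out", "arguments": {
  "plan": [
    [[-0.003, 0.01, 0], [0, 0, 0], 255],
    [[0, 0, 0.01], [0, 0, 0], 255],
    [[0, 0, 0.02], [0, 0, 0], 255],
    [[0, 0, 0.02], [0, 0, 0], 255],
    [[0, 0, 0.02], [0, 0, 0], 255],
    [[0, 0, 0.02], [0, 0, 0], 255],
    [[0, 0, 0.02], [0, 0, 0], 255],
    [[0, 0, 0.02], [0, 0, 0], 255],
    [[0, 0, 0.015], [0, 0, 0], 255],
    [[0, 0, 0.01], [0, 0, 0], 255],
    [[0, 0, 0], [0, 0, 0], 255],
    [[0, 0, 0], [0, 0, 0], 255]
  ]
}}

```text
time_s: 13.02
tcp_pos: [0.5149, -0.2712, 0.2072]
eef_rot: [-180.0, 0.1, 1.6]
contact_force: [0.4, 0.6, -0.4]
gripper_width: 0.0559
```

```bash
python3 - <<'E'
from h import *
togo([.515,-.272,.187])
cv2.imwrite("pics/scene4.png",r.capture("scene")[:,:,::-1])
E
```

```text
t 13.0167 tcp [ 0.5149 -0.2712  0.2072] rpy [-1.7999e+02  9.0000e-02  1.6200e+00] j [ -8.5  23.4 -24.5   0.  -42.2 100.1] F [ 0.4  0.6 -0.4] M [-0.06 -0.03  0.02] w 0.0559
shift tool [0.0001 0.0008 0.0202]
```

View pics/scene4.png

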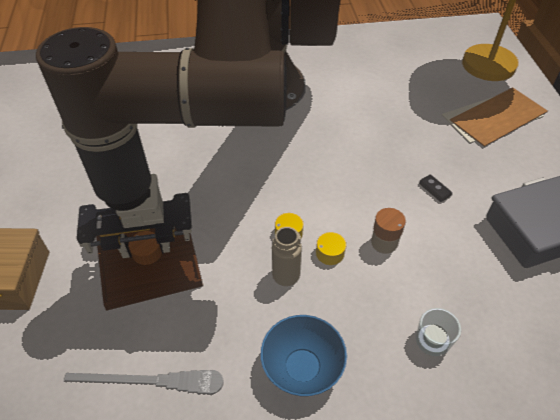

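The lid, at about (147,247), hangs level over the middle of the tray. I'll lower it slowly.

Emit:
{"name": "carry_out", "arguments": {
  "plan": [
    [[0, 0, 0.004], [0, 0, 0], 255],
    [[0, 0, 0.004], [0, 0, 0], 255],
    [[0, 0, 0.004], [0, 0, 0], 255],
    [[0, 0, 0.003], [0, 0, 0], 255],
    [[0, 0, 0.002], [0, 0, 0], 255],
    [[0, 0, 0.001], [0, 0, 0], 255],
    [[0, 0, 0.001], [0, 0, 0], 255],
    [[0, 0, 0], [0, 0, 0], 255],
    [[0, 0, 0], [0, 0, 0], 255]
  ]
}}

```text
time_s: 13.82
tcp_pos: [0.515, -0.2715, 0.1887]
eef_rot: [180.0, 0.0, 1.6]
contact_force: [-1.3, -0.1, -0.7]
gripper_width: 0.0561
```

Emit:
{"name": "carry_out", "arguments": {
  "plan": [
    [[0, 0, 0.001], [0, 0, 0], 255],
    [[0, 0, 0], [0, 0, 0], 255],
    [[0, 0, 0], [0, 0, 0], 255]
  ]
}}

```text
time_s: 14.07
tcp_pos: [0.515, -0.2715, 0.1877]
eef_rot: [180.0, -0.0, 1.6]
contact_force: [0.5, -0.1, 0.2]
gripper_width: 0.0561
```

Emit:
{"name": "carry_out", "arguments": {
  "plan": [
    [[0, 0, 0.0007], [0, 0, 0], 255],
    [[0, 0, 0], [0, 0, 0], 255],
    [[0, 0, 0], [0, 0, 0], 255]
  ]
}}

```text
time_s: 14.32
tcp_pos: [0.5151, -0.2715, 0.1871]
eef_rot: [180.0, -0.0, 1.6]
contact_force: [0.1, 1.0, 1.1]
gripper_width: 0.0563
```

Emit:
{"name": "carry_out", "arguments": {
  "plan": [
    [[0, 0, 0.0005], [0, 0, 0], 255],
    [[0, 0, 0], [0, 0, 0], 255],
    [[0, 0, 0], [0, 0, 0], 255]
  ]
}}

```text
time_s: 14.57
tcp_pos: [0.5151, -0.2715, 0.187]
eef_rot: [180.0, -0.0, 1.6]
contact_force: [-1.2, 0.6, 5.1]
gripper_width: 0.0562
```

Contact with the tray floor reads 5 N. I'll release and retreat.

Emit:
{"name": "carry_out", "arguments": {
  "plan": [
    [[0, 0, 0], [0, 0, 0], 0],
    [[0, 0, 0], [0, 0, 0], 0],
    [[0, 0, 0], [0, 0, 0], 0],
    [[0, 0, 0], [0, 0, 0], 0],
    [[0, 0, 0], [0, 0, 0], 0],
    [[0, 0, 0], [0, 0, 0], 0],
    [[0, 0, -0.01], [0, 0, 0], 0],
    [[0, 0, -0.02], [0, 0, 0], 0],
    [[0, 0, -0.03], [0, 0, 0], 0],
    [[0, 0, -0.03], [0, 0, 0], 0],
    [[0, 0, -0.03], [0, 0, 0], 0],
    [[0, 0, -0.03], [0, 0, 0], 0]
  ]
}}

```text
time_s: 15.57
tcp_pos: [0.5146, -0.2715, 0.3388]
eef_rot: [180.0, -0.0, 1.6]
contact_force: [1.7, -0.1, -0.4]
gripper_width: 0.0879
```

Emit:
{"name": "carry_out", "arguments": {
  "plan": [
    [[-0.03, 0, -0.02], [0, 0, 0], 0],
    [[-0.03, 0, 0], [0, 0, 0], 0],
    [[0, 0, 0], [0, 0, 0], 0],
    [[0, 0, 0], [0, 0, 0], 0],
    [[0, 0, 0], [0, 0, 0], 0]
  ]
}}

```text
time_s: 15.98
tcp_pos: [0.455, -0.2732, 0.3572]
eef_rot: [180.0, -0.1, 1.6]
contact_force: [0.3, -0.4, -0.4]
gripper_width: 0.088
```

```bash
python3 - <<'E'
from h import *
togo([.515,-.272,.187])
a=r.capture("scene");cv2.imwrite("pics/scene5.png",a[:,:,::-1])
for c in lids(a):
    e=cv2.fitEllipse(c);print(np.round(e[0],1),np.round(e[1],1),plane("scene",e[0],.038).round(3))
E
```

```text
t 15.9833 tcp [ 0.455  -0.2732  0.3572] rpy [ 1.7998e+02 -7.0000e-02  1.5800e+00] j [ -9.8   9.1 -21.4   0.  -59.4 101.4] F [ 0.3 -0.4 -0.4] M [-0.08 -0.07 -0.03] w 0.088
shift tool [0.0598 0.0004 0.1703]
[389.6 218.8] [22.1 28. ] [0.508 0.206 0.038]
[502.5 118.6] [32.9 90.7] [0.254 0.544 0.038]
[383.6  10.1] [ 22.3 129.4] [-0.243  0.392  0.038]
[11.1 24.5] [50.  76.6] [-0.313 -0.658  0.038]
```

View pics/scene5.png

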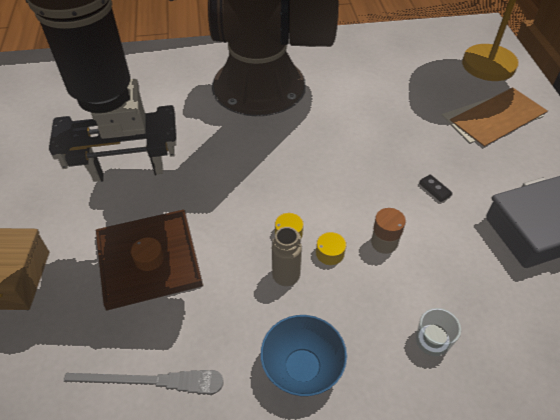

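The lid sits flat and upright near the tray's centre at (147,254). The tall jar is open at (287,237), the short jar hasn't moved at (389.6,218.8), and the gripper is clear.

```bash
python3 -c "
from plant import r
print(r.close_job())"
```

```text
the job is handed in; nothing more can be done
None
```

I opened the tall jar and set its lid down in the tray, and handed the job in at about 16 s of the 48 s allowed. The hand-in gives no verdict, so the outcome below rests on my own checks.

- **Twist:** I turned the lid anticlockwise in two twists of about 67° and 70°, regripping in between. A 3.5 mm test lift then met no resistance, so I lifted it straight off.
- **Placing:** I lowered the lid while still gripped until it pressed on the tray floor at about 5 N, then released it and backed off.
- **Final picture:** The lid sits upright near the middle of the tray, the tall jar is open and the gripper is clear. The short jar is where it started, within 0.2 px.

**Checks that disagreed or failed:**
- After the first twist, the steel dot suggested a turn of 60–64° (top and scene cameras), against 67° for the hand. The dot was partly hidden by a finger.
- The tray centre differed by about 8 mm between the two cameras.
- My colour mask missed the shaded lid in the last picture, so its final position was judged by eye and from the arm's position at release.

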